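# Feeler blade under the router's pressure foot

## Robot

A 6-joint arm with a two-finger parallel gripper is mounted at the origin on the work surface. World frame = base frame: x ahead of the robot, y to its left, z up, the work surface at z = 0. Lengths are in m, angles in rad, forces in N, time in s.
With the tool pointing down it reaches from about 0.275 to 0.825 m from the base axis. Payload 4.9 kg.
Tool frame: the origin (TCP) lies midway between the tips of the shut fingers; the grasp point (between the pads) lies 19 mm behind it (grip_point_offset is the distance from the TCP to the grasp point, in m); z points along the fingers, x is the direction in which the jaws open and shut, and the axes are right-handed (so a half turn about z gives the same grasp; the last joint's range is limited). The gripper opens to 85 mm and grips with 20 to 120 N. Pads are 22 mm wide; open, the fingers measure 114 mm over their backs; the gripper's body (76 mm by 85 mm) begins 54 mm behind the grasp point. The pads swing forward as they close: fully open they stand 13 mm farther back than shut.
Start: joints at [1.204, 0.326, -0.193, 1.052, 0, 1.437], TCP at [0.127, 0.535, 0.231] pointing down, gripper open.
Joint ranges: [-2.65, 2.65], [-0.97, 1.79], [-1.3, 1.35], [-1.93, 2.1], [-1.47, 1.37], [-3.14, 3.14]. Speed limits (rad/s): [2.57, 2.57, 3.14, 3.14, 3.14, 3.14].

## Interface

Orientations are given as a rotation vector (axis times angle).
In Python, from cell import * gives the robot as it stands. Calls block until the motion is done:
- movep(position, orientation): joint-space move of the TCP to a pose.
- move_l(position, velocity=0.15, rot=None, until_force=None): straight line of the TCP; rot=None keeps the orientation; velocity is the mean speed in m/s. With until_force (N) it stops when the force on the tool has changed by that much, and returns True; else False.
- set_joints(angles): joint-space move.
- let_go() and grab(newtons=None): open the fingers fully, or close them until they stop; newtons is the grip in N (None keeps the last).
- sleep(seconds).
- ik(position, orientation): joint angles nearest the present ones, or None.
- get_state(): the state.
- grab_frame(name): name is "side" or "top" or "wrist"; returns a dict with "img" (420x560x3 uint8, red, green, blue), "fx", "fy", "cx", "cy" (pixels), "cam_to_world" (4x4, takes a point from camera to world coordinates); the wrist camera has in their place "T_tool_cam" (4x4, takes a point from camera to tool coordinates, whose origin is the TCP and whose axes are the tool frame's). Camera axes: x right, y down, z forward; pixel columns grow to the right and rows downward; lengths in m; the calibration is good to about 2 mm. A picture is of the moment at which its call begins: read the wrist's pose just before it. There is no depth.
A pose or a line that the arm cannot do raises MotionError and nothing moves.
- sign_off(): hands the job in, once; it reports no verdict.
Trained networks look in the newest picture that a camera, given by its name, has taken for a name from the list of things; names that differ only in an ending like _2 or _b are one class to them, and where a whole thing is asked for, a point or a joint stands for the part that bears it (a point fixed in the world has none). Each returns a list of dicts, best first, with "score" (0 to 1); they miss things now and then, are a little off and sometimes report something else, mostly with a low value. They report only what shows in the picture. A call takes as long as a camera call. They do not tell look-alikes from the thing itself.
- spot_in(camera, name): "centre" ([column, row] in pixels, amid what is visible of it).
- silhouettes(camera, name): "mask" (420x560 bool, what is visible of it) and "centre" ([column, row] in pixels, amid what is visible of it).
- tip_of(camera, name): "centre" ([column, row] in pixels: a listed point, or the origin of a listed thing).
The state is a dict: "clock": time; "q": joint angles; "joint_velocities": joint speeds; "tau": joint torques, N m; "position": TCP position; "eef_rot": TCP orientation; "contact_force": force on the tool from outside, world axes, zero at the start; "wrist_torque": the same for the moment, N m; "finger_gap": opening from 0.0 (shut) to 1.0 (fully open).
Only numpy, scipy, OpenCV 4.12 (cv2) and the standard library are available. Lean on these libraries where they do the work, as an engineer would, in place of code of your own. Each camera call takes 0.05 s, during which the arm holds its last target.

## Task

Set the clearance of the sprung pressure foot with a feeler blade: take the thicker, broader of the two blades by its upright handle (the thin one would pass loosely) and slide it flat along the machine bed, nose first, straight into the gap under the foot, so that it drags and lifts the foot a little. Stop when its nose is about 40 mm in under the flat of the foot, then let go and leave the blade there, lying flat and pinched. Leave the thin blade where it lies.

Things in the scene. Friction and masses are not known exactly. Their poses are not given: they have to be found in the camera images.
- thick_blade_handle (a point): Thick feeler blade, dark steel, flat on the bed: 10 mm thick, 40 wide, 160 long, about 180 g. Point: middle of its upright black handle tab, 38 mm above the underside; tab 36 mm long along the blade, 12 mm thick across it, top 60 mm above the bed. x points along the blade to the nose, 110 mm ahead (last 25 mm slope down to 4 mm); tail 50 mm behind; y across, z up.
- thin_blade_handle (a point): The thin feeler blade, of the same form but 5 mm thick and 22 mm wide, 160 mm long. Point on its handle, 38 mm above its underside, axes as for the thick blade. It would pass under the foot without touching it.
- gap_mouth (a point): Point on the bed (z 0) under the middle of the front edge of the foot's flat sole; x points level into the gap (way to push), z up. Grey steel sole x 0 to 70 mm, y -40 to 40, 7 mm above the bed; its turned-up lip reaches x = -20 mm, 23 mm high, and leads a blade in. Above hangs the arm of a fixed profile stand (from x = 25 mm, 125 mm high); its column and base begin at x = 100 mm.
- foot (a joint): Lift of the sprung foot in m: 0 at rest (gap 7 mm), about 0.003 with the thick blade under the flat sole, at most 0.012. Weight and spring press it down with about 6 N, so the sliding blade drags with a few newtons.
Mind the look-alikes: they are no part of the job. Leave any red look-alike of the part that bears thick_blade_handle alone.

How it is judged:
At the end, for the whole second after the job is handed in: The thick blade lies still, flat and released under the foot: nose 20 to 60 mm past the front edge of the flat sole, handle within 25 mm of the gap's middle line, length within 15 degrees of it, foot lifted 1.5 to 6 mm. The thin blade is within 40 mm of where it lay (x of thick_blade_handle in the frame of gap_mouth between -0.09 and -0.05 m and y of thick_blade_handle in the frame of gap_mouth between -0.025 and 0.025 m and angle between the x axis of thick_blade_handle and the x axis of gap_mouth, either way round below 0.26 rad and angle between thick_blade_handle's own z axis and vertical below 0.1 rad and height (world z) of thick_blade_handle below 0.045 m and value of joint foot between 0.0015 and 0.006 m and linear speed of thick_blade below 0.02 m/s and distance of thin_blade_handle from where it was at the start of the episode below 0.04 m); the robot touches nothing.
It fails at once if the thin blade is carried off or knocked away (over 40 mm) (distance of thin_blade_handle from where it was at the start of the episode above 0.04 m).
It also fails if it takes over 42 s, if anything falls off the work surface, if the arm or the gripper's body presses on something with over 40 N, if the wrist force passes 120 N, or if a joint passes its speed limit or range.

## Working session

There is one attempt and no reset: what is moved stays moved. The work goes in short steps, each a Python script; the robot and the scene stay as the last script left them, time stands still between calls to the robot, and variables do not carry over. Pictures are saved under pics/ and viewed, and the job is handed in when it is done.

```bash
mkdir -p pics; ls
python3 - <<'E'
from cell import *
import cv2
for c in ("top","side","wrist"):
    f=grab_frame(c); cv2.imwrite(f"pics/{c}0.png",f["img"][:,:,::-1])
    for n in ("thick_blade_handle","thin_blade_handle","gap_mouth"):
        try: print(c,n,[(d["score"],d["centre"]) for d in tip_of(c,n)])
        except Exception as e: print(c,n,e)
print(get_state()["clock"])
E
```

```text
pics
top thick_blade_handle [(0.85, [415.3, 267.2]), (0.62, [358.2, 229.4]), (0.55, [403.1, 180.5])]
top thin_blade_handle [(0.94, [331.7, 174.7])]
top gap_mouth [(0.88, [174.6, 185.9])]
side thick_blade_handle [(0.9, [295.5, 296.4]), (0.8, [396.8, 328.6]), (0.72, [266.5, 397.4])]
side thin_blade_handle [(0.96, [351.0, 252.9])]
side gap_mouth [(0.92, [266.6, 162.0])]
wrist thick_blade_handle []
wrist thin_blade_handle []
wrist gap_mouth []
0.6
```

View pics/top0.png

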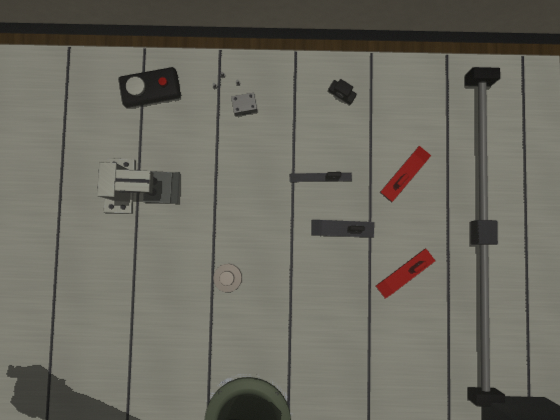

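View pics/side0.png

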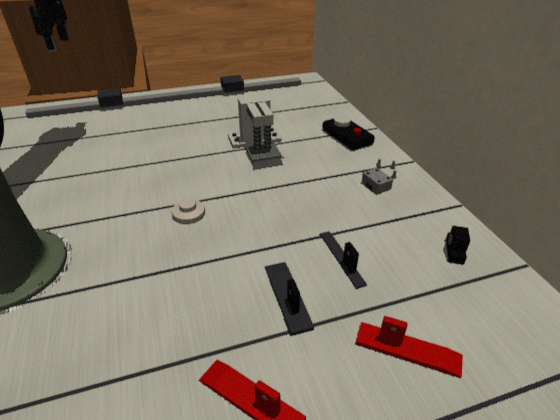

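The top image shows four blades. The dark broad one at top (358,229) / side (295,296) is the target. Red look-alikes are at top (415,267) and (403,180), and the thin dark blade is at (332,175). Next I'll triangulate and take a close crop.

```bash
cat > h.py <<'E'
from cell import *
import numpy as np, cv2
def ray(f,p):
    d=np.array([(p[0]-f["cx"])/f["fx"],(p[1]-f["cy"])/f["fy"],1.]); T=np.array(f["cam_to_world"])
    return T[:3,3],T[:3,:3]@d
def onz(f,p,z):
    o,d=ray(f,p); return o+d*(z-o[2])/d[2]
def tri(f1,p1,f2,p2):
    A=[];b=[]
    for f,p in((f1,p1),(f2,p2)):
        o,d=ray(f,p);d=d/np.linalg.norm(d);P=np.eye(3)-np.outer(d,d);A.append(P);b.append(P@o)
    return np.linalg.lstsq(np.vstack(A),np.hstack(b),rcond=None)[0]
def rect(f,name):
    return silhouettes(f,name)
E
python3 - <<'E'
from h import *
np.set_printoptions(precision=4,suppress=True)
t=grab_frame("top"); s=grab_frame("side")
def near(c,n,p):
    L=tip_of(c,n); return min((d["centre"] for d in L),key=lambda c:np.hypot(c[0]-p[0],c[1]-p[1]),default=None)
for n,p,q in (("thick_blade_handle",(358,229),(295,296)),("thin_blade_handle",(332,175),(351,253)),("gap_mouth",(175,186),(267,162))):
    a=near("top",n,p);b=near("side",n,q); print(n,a,b,tri(t,a,s,b), onz(t,a,0 if n[0]=='g' else .038), onz(s,b,0 if n[0]=='g' else .038))
for n in ("thick_blade_handle","foot","thin_blade_handle"):
  for c,f in(("top",t),("side",s)):
    for d in silhouettes(c,n):
        m=d["mask"].astype(np.uint8); pts=cv2.findNonZero(m)[:,0,:]
        r=cv2.boxPoints(cv2.minAreaRect(pts))
        print(n,c,round(d["score"],2),d["centre"],m.sum()); 
        if c=="top":
            z={'f':.012}.get(n[0],.010 if n.startswith('thick') else .005)
            print(np.array([onz(f,x,z)[:2] for x in r]).tolist())
im=t["img"][:,:,::-1]
cv2.imwrite("pics/crop1.png",np.hstack([cv2.resize(im[130:280,280:440],None,fx=2.5,fy=2.5,interpolation=2),cv2.resize(im[140:290,90:240],None,fx=2.5,fy=2.5,interpolation=2)]))
cv2.imwrite("pics/crop2.png",cv2.resize(s["img"][220:350,240:400,::-1],None,fx=4,fy=4,interpolation=2))
E
```

```text
thick_blade_handle [355.8, 228.0] [293.1, 293.8] [ 0.4822 -0.2578  0.0408] [ 0.4825 -0.2582  0.038 ] [ 0.4829 -0.2555  0.038 ]
thin_blade_handle [333.4, 178.1] [351.0, 252.2] [ 0.6094 -0.2017  0.0464] [ 0.6065 -0.2007  0.038 ] [ 0.6185 -0.195   0.038 ]
gap_mouth [173.7, 189.5] [268.9, 166.7] [ 0.5782  0.2095 -0.0104] [0.5735 0.2079 0.    ] [0.5771 0.1931 0.    ]
thick_blade_handle top 0.98 [340.5, 228.5] 927
[[0.4615879546881938, -0.1474001519886088], [0.5037834722691751, -0.14840473953938682], [0.5006503824420719, -0.30440926929531226], [0.45848510573783363, -0.3029763955226537]]
thick_blade_handle top 0.76 [401.3, 272.4] 1009
[[0.3400066787276308, -0.31150321825696464], [0.43687699049973794, -0.4374378387196851], [0.4039008159118194, -0.46260475321759414], [0.3074441290831187, -0.3367938443766911]]
thick_blade_handle top 0.6 [406.0, 169.8] 929
[[0.5778053159141353, -0.32062751357392116], [0.7015764286621573, -0.4222922840555523], [0.6755542229272161, -0.45328483012922005], [0.5521984234280091, -0.35155473078039384]]
thick_blade_handle side 0.91 [291.7, 301.8] 1765
thick_blade_handle side 0.91 [406.0, 346.2] 2960
thick_blade_handle side 0.61 [246.0, 392.7] 2938
foot top 0.87 [164.2, 188.5] 866
[[0.5388910838034698, 0.28055369311123923], [0.6173629119031624, 0.28023067685748543], [0.6148352366202936, 0.19249702012062347], [0.5364025462576367, 0.1932657805069486]]
foot side 0.76 [264.4, 149.4] 751
foot side 0.73 [290.2, 298.3] 1773
thin_blade_handle top 0.6 [321.1, 176.3] 448
[[0.6222796057434407, -0.0941977917792451], [0.6255625322073757, -0.24637055957320536], [0.6047580915197232, -0.24660610242022002], [0.601477762832849, -0.09463752398658255]]
thin_blade_handle side 0.91 [346.5, 253.1] 923
```

View pics/crop1.png

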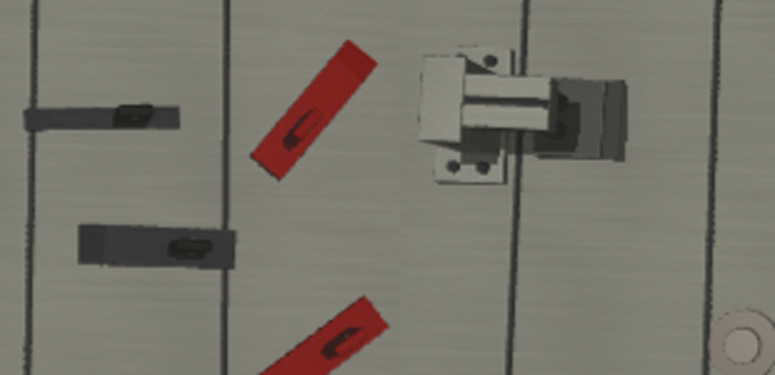

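View pics/crop2.png

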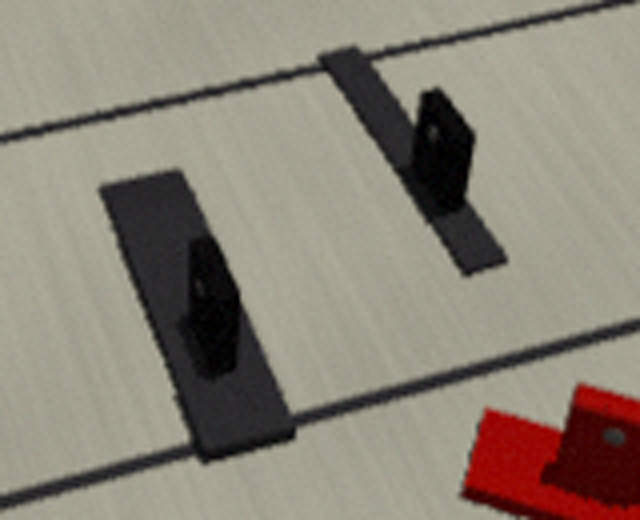

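Clear: the thick dark blade's nose points left, toward the foot. I'll check the foot's pose with the wrist camera on the way.

Run:
```python
from h import *
f=grab_frame("wrist"); print(np.round(f["T_tool_cam"],3), f["fx"])
for p in ([.58,.14,.26],):
  for r in ([np.pi,0,0],[0,np.pi,0]): print(r,ik(p,r))
  for r in ([np.pi,0,0],[0,np.pi,0]): print(r,ik([.48,-.254,.1],r),ik([.575,.135,.021],r))
```

```text
[[ 1.    -0.002 -0.    -0.   ]
 [ 0.002  0.955  0.296 -0.075]
 [-0.    -0.296  0.955 -0.142]
 [ 0.     0.     0.     1.   ]] 295.03656865056246
[3.141592653589793, 0, 0] [ 0.11317989  0.39796925 -0.01286532  1.15996175  0.          1.68397622]
[0, 3.141592653589793, 0] [ 0.11317989  0.39796925 -0.01286532  1.15996175  0.         -1.45761644]
[3.141592653589793, 0, 0] [-0.62265401  0.43777789 -0.39229166  0.74072678  0.          0.94814232] [ 0.10566957  0.6121758  -0.32952926  0.62909127  0.          1.6764659 ]
[0, 3.141592653589793, 0] [-0.62265401  0.43777789 -0.39229166  0.74072678  0.         -2.19345034] [ 0.10566957  0.6121758  -0.32952926  0.62909127  0.         -1.46512675]
```

```bash
cat >> h.py <<'E'
from scipy.spatial.transform import Rotation as R
def wframe(name=None):
    s=get_state(); f=grab_frame("wrist"); T=np.eye(4); T[:3,:3]=R.from_rotvec(s["eef_rot"]).as_matrix(); T[:3,3]=s["position"]
    f["cam_to_world"]=T@np.array(f["T_tool_cam"]); 
    if name: cv2.imwrite(name,f["img"][:,:,::-1])
    return f
E
python3 - <<'E'
from h import *
np.set_printoptions(precision=4,suppress=True)
movep([.575,.14,.25],[0,np.pi,0]); 
f=wframe("pics/w1.png"); print(get_state()["clock"])
for d in tip_of("wrist","gap_mouth"): print(d, onz(f,d["centre"],0))
import pickle; pickle.dump(f,open("w1.pkl","wb"))
E
```

```text
3.85
{'centre': [276.5, 227.8], 'score': 0.97} [0.5844 0.2123 0.    ]
```

View pics/w1.png

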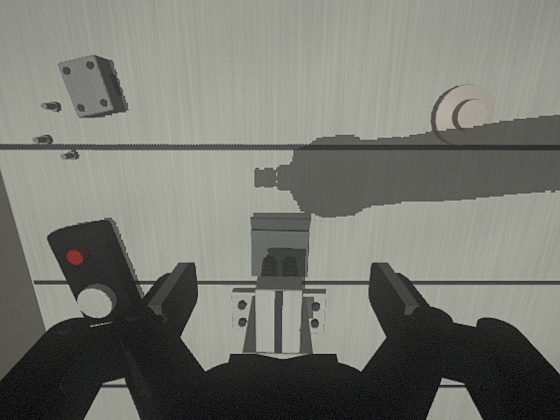

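Run:
```python
from h import *
import pickle
f=pickle.load(open("w1.pkl","rb"))
cv2.imwrite("pics/w1c.png",cv2.resize(f["img"][200:300,230:330,::-1],None,fx=6,fy=6,interpolation=2))
```

```text
(no output)
```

View pics/w1c.png

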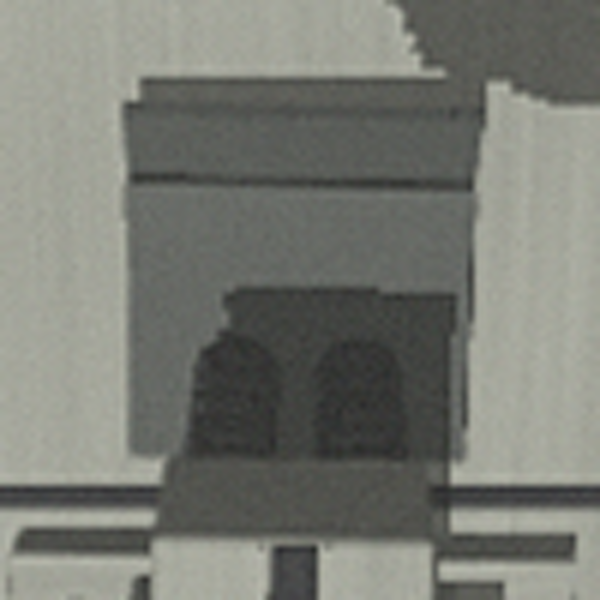

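Run:
```python
from h import *
import pickle
np.set_printoptions(precision=4,suppress=True)
f=pickle.load(open("w1.pkl","rb"))
for (x,y),z in (((125,103),.025),((483,110),.025),((130,180),.011),((472,187),.011),((130,455),.011),((462,460),.011)):
    print(onz(f,(230+x/6,200+y/6),z))
t=grab_frame("top")
cv2.imwrite("pics/topc.png",cv2.resize(t["img"][160:215,90:190,::-1],None,fx=7,fy=7,interpolation=2))
```

```text
[0.6174 0.188  0.025 ]
[0.5391 0.1897 0.025 ]
[0.6185 0.2114 0.011 ]
[0.5397 0.2132 0.011 ]
[0.6208 0.2826 0.011 ]
[0.5404 0.284  0.011 ]
```

View pics/topc.png

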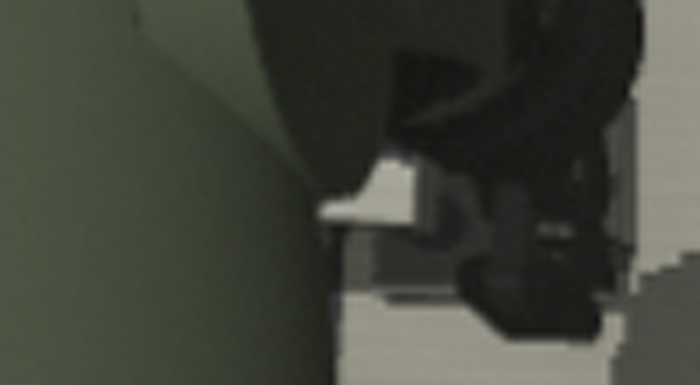

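```bash
cat >> h.py <<'E'
YA=-0.0225
ROT=(R.from_euler('z',YA)*R.from_rotvec([0,np.pi,0])).as_rotvec()
E
python3 - <<'E'
from h import *
np.set_printoptions(precision=4,suppress=True)
movep([.481,-.29,.20],ROT)
f=wframe("pics/w2.png"); print(get_state()["clock"])
for d in tip_of("wrist","thick_blade_handle"): print(d, onz(f,d["centre"],.038))
for d in silhouettes("wrist","thick_blade_handle"):
    r=cv2.boxPoints(cv2.minAreaRect(cv2.findNonZero(d["mask"].astype(np.uint8))[:,0,:])); print(r.tolist(),d["score"])
    print(np.array([onz(f,x,.01)[:2] for x in r]))
E
```

```text
5.625
{'centre': [281.8, 221.1], 'score': 0.9} [ 0.4841 -0.2582  0.038 ]
{'centre': [154.9, 116.2], 'score': 0.8} [ 0.6062 -0.3702  0.038 ]
{'centre': [373.6, 59.6], 'score': 0.6} [ 0.3947 -0.4157  0.038 ]
[[318.2239990234375, 35.77540969848633], [357.853759765625, 8.681598663330078], [444.54541015625, 135.48426818847656], [404.9156494140625, 162.5780792236328]] 0.91
[[ 0.4435 -0.4431]
 [ 0.4052 -0.4656]
 [ 0.3043 -0.3435]
 [ 0.3446 -0.3148]]
[[62.24000549316406, 60.680015563964844], [86.00001525878906, 29.00000762939453], [218.4800262451172, 128.36001586914062], [194.7200164794922, 160.04000854492188]] 0.74
[[ 0.7043 -0.4267]
 [ 0.6738 -0.4544]
 [ 0.5506 -0.3566]
 [ 0.5803 -0.323 ]]
[[264.0, 169.0], [299.0, 169.0], [299.0, 292.0], [264.0, 292.0]] 0.67
[[ 0.503  -0.3112]
 [ 0.4635 -0.3103]
 [ 0.4646 -0.1511]
 [ 0.5097 -0.1521]]
```

View pics/w2.png

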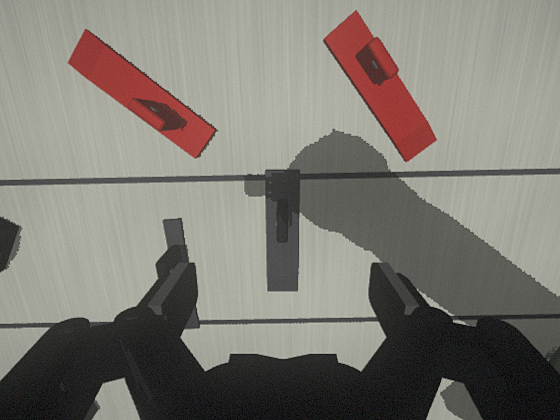

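Run:
```python
from h import *
np.set_printoptions(precision=4,suppress=True)
movep([.4835,-.258,.13],ROT)
print(move_l([.4835,-.258,.022],0.12,until_force=8))
grab(60)
s=get_state(); print(s["clock"],s["position"],s["contact_force"],s["finger_gap"])
f=wframe("pics/w3.png"); 
t=grab_frame("side"); cv2.imwrite("pics/s3.png",t["img"][:,:,::-1])
```

```text
False
7.8417 [ 0.4835 -0.258   0.0221] [-0.4672  0.632   1.5567] 0.13497201800948697
```

View pics/w3.png

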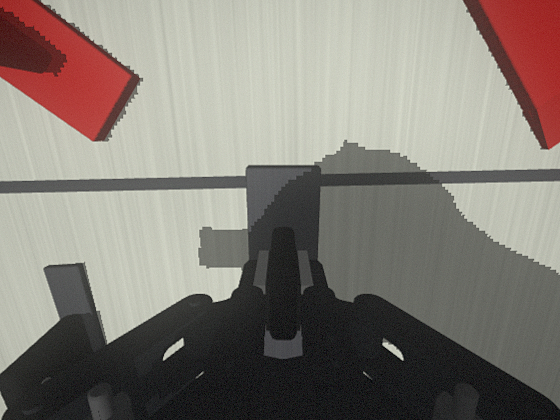

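View pics/s3.png

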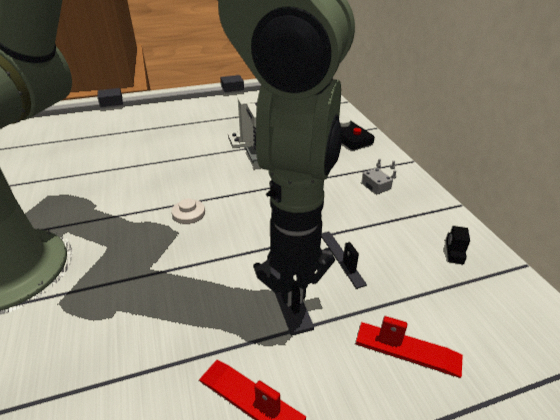

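Run:
```python
from h import *
np.set_printoptions(precision=4,suppress=True)
f=wframe()
for p in ((248,166),(320,166),(248,255)): print(onz(f,p,.01))
z=.0222
move_l([.4835,-.02,z],0.15)
move_l([.5762,.06,z],0.12)
s=get_state(); print(s["clock"],s["position"],s["contact_force"],s["finger_gap"])
f=wframe("pics/w4.png"); 
t=grab_frame("side"); cv2.imwrite("pics/s4.png",t["img"][:,:,::-1])
t=grab_frame("top"); cv2.imwrite("pics/t4.png",t["img"][:,:,::-1])
```

```text
[ 0.5009 -0.3104  0.01  ]
[ 0.4632 -0.3095  0.01  ]
[ 0.5039 -0.2594  0.01  ]
10.8917 [0.5762 0.0597 0.0221] [ 1.1511  0.6012 -0.1893] 0.13093394493829646
```

View pics/w4.png

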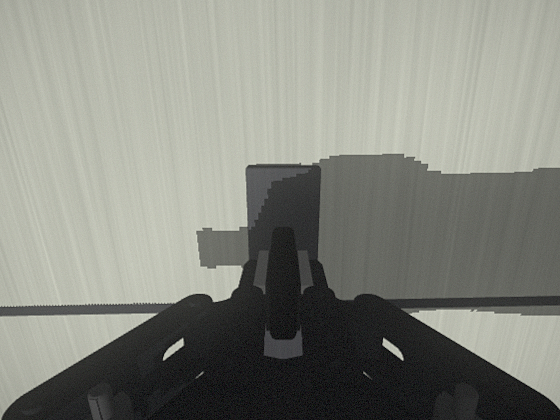

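View pics/s4.png

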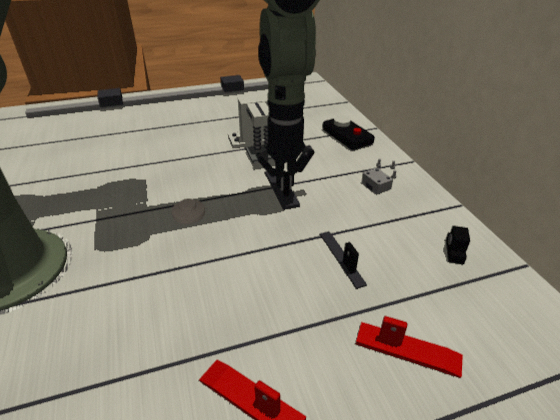

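View pics/t4.png

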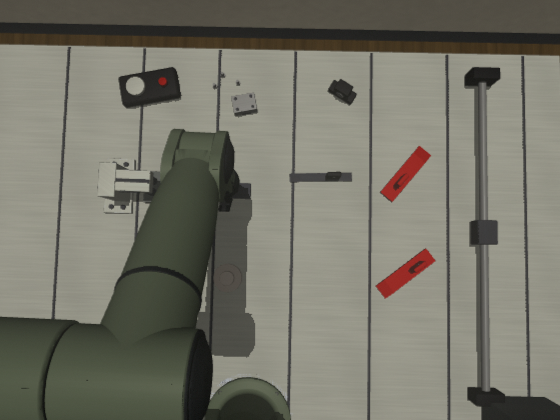

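Run:
```python
from h import *
np.set_printoptions(precision=4,suppress=True)
print(move_l([.5776,.146,.0222],0.04,until_force=20))
s=get_state(); print(s["clock"],s["position"],s["contact_force"],s["finger_gap"])
t=grab_frame("side"); cv2.imwrite("pics/s5.png",cv2.resize(t["img"][60:240,180:400,::-1],None,fx=3,fy=3,interpolation=2))
```

```text
True
12.6417 [0.5781 0.1273 0.0229] [ 0.3565 -1.5607  1.9658] 0.12894254272107625
```

View pics/s5.png

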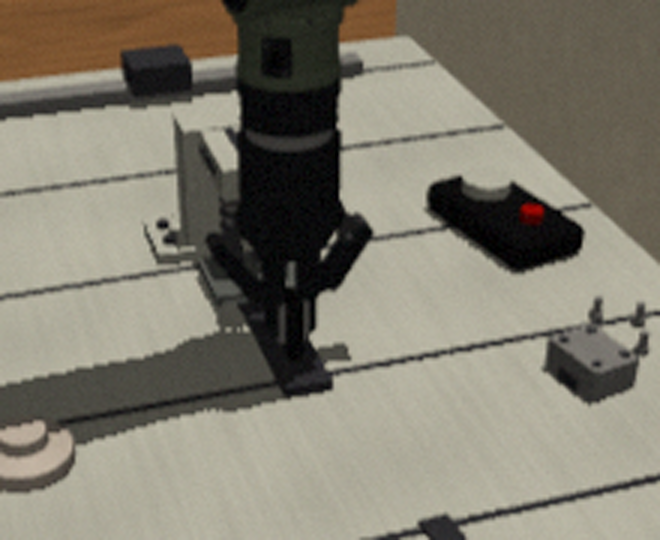

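Run:
```python
from h import *
np.set_printoptions(precision=4,suppress=True)
for y in (.131,.137,.1415,.146):
    r=move_l([.5777,y,.0222],0.025,until_force=25)
    s=get_state(); print(r,s["clock"],s["position"],s["contact_force"],s["finger_gap"])
f=wframe("pics/w6.png")
t=grab_frame("side"); cv2.imwrite("pics/s6.png",cv2.resize(t["img"][60:240,180:400,::-1],None,fx=3,fy=3,interpolation=2))
```

```text
False 13.025 [0.5782 0.1276 0.0233] [ -2.1746 -12.9566   8.7149] 0.13454024415030766
False 13.4167 [0.5788 0.1327 0.0235] [ -0.3759 -14.8478  10.4563] 0.133306010847297
False 13.75 [0.5791 0.1372 0.0235] [ -1.0063 -14.2812  10.3717] 0.13222818892058638
False 14.0833 [0.5792 0.1419 0.0235] [ -0.5878 -13.2521   8.7661] 0.129084009654542
```

View pics/s6.png

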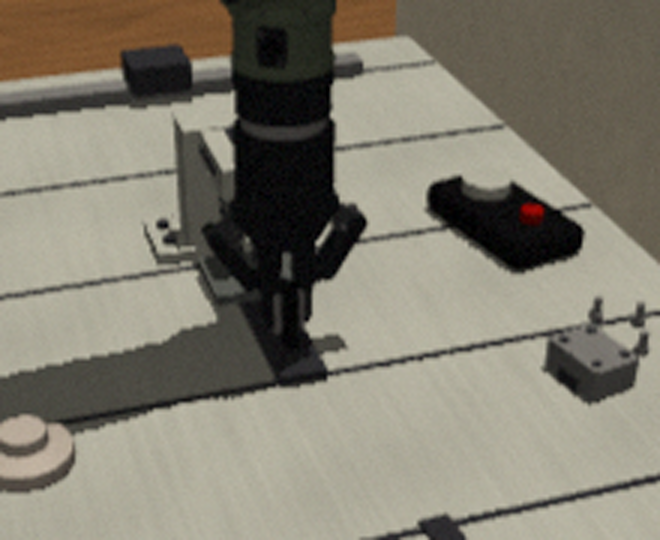

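View pics/w6.png

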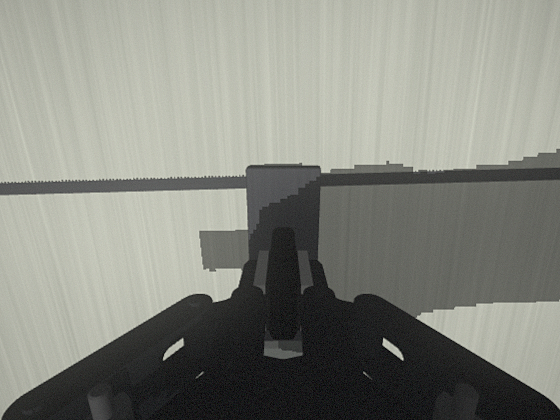

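Run:
```python
from h import *
np.set_printoptions(precision=4,suppress=True)
let_go(); s=get_state(); print(s["clock"],s["position"],s["contact_force"],s["finger_gap"])
p=s["position"]
move_l([p[0],p[1],.13],0.1)
move_l([p[0],.06,.22],0.15)
sleep(.3)
f=wframe("pics/w7.png"); print(get_state()["clock"],get_state()["contact_force"])
for d in tip_of("wrist","thick_blade_handle"): print(d, onz(f,d["centre"],.038))
for d in tip_of("wrist","gap_mouth"): print(d, onz(f,d["centre"],0))
t=grab_frame("side"); cv2.imwrite("pics/s7.png",cv2.resize(t["img"][60:240,180:400,::-1],None,fx=3,fy=3,interpolation=2))
```

```text
14.8917 [0.5776 0.1461 0.0221] [ 0.3711  0.6412 -0.2751] 0.9995403123897251
17.45 [-0.3973 -0.3941  0.8769]
{'centre': [281.9, 258.3], 'score': 0.68} [0.581  0.1431 0.038 ]
{'centre': [284.2, 290.2], 'score': 0.73} [0.5797 0.2102 0.    ]
```

View pics/w7.png

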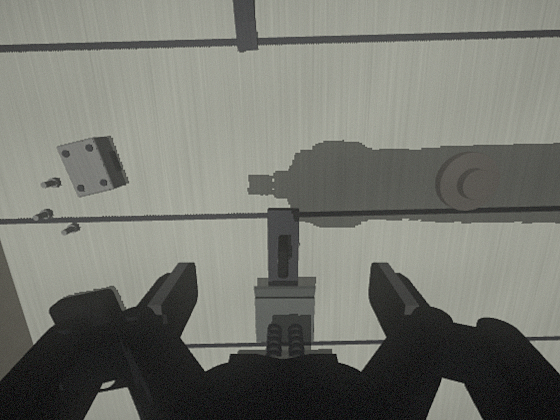

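View pics/s7.png

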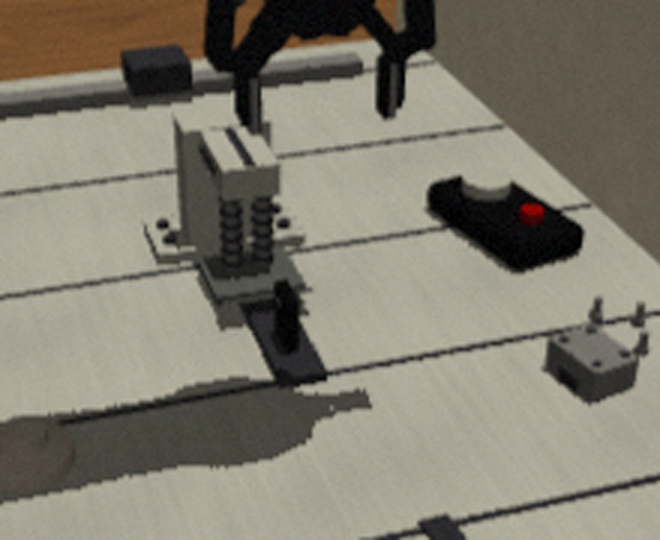

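Run:
```python
from h import *
np.set_printoptions(precision=4,suppress=True)
f=wframe()
cv2.imwrite("pics/w8.png",cv2.resize(f["img"][200:330,240:330,::-1],None,fx=4.5,fy=4.5,interpolation=2))
for p,z in (((269,209),.01),((298,209),.01),((256,298),.014),((314,298),.014),((256,286),.027),((315,286),.027)): print(p,onz(f,p,z))
t=grab_frame("top"); print(tip_of("top","thin_blade_handle"))
for d in tip_of("side","thin_blade_handle")[:1]: print(d)
```

```text
(269, 209) [0.5961 0.0888 0.01  ]
(298, 209) [0.56   0.0897 0.01  ]
(256, 298) [0.6185 0.2124 0.014 ]
(314, 298) [0.5401 0.2145 0.014 ]
(256, 286) [0.616  0.1864 0.027 ]
(315, 286) [0.5402 0.1884 0.027 ]
[{'centre': [331.2, 175.0], 'score': 0.58}]
{'centre': [351.1, 252.8], 'score': 0.81}
```

View pics/w8.png

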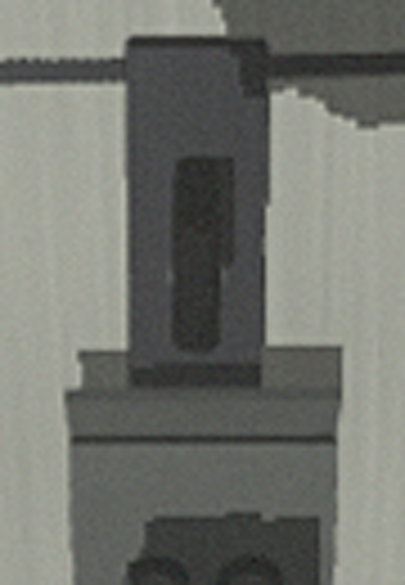

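Measured in the wrist image, the tail is about 124 mm before the sole's front edge. The nose is then about 36 mm in, and the blade is centred, aligned and released. The thin blade hasn't moved.

```bash
python3 -c "
from cell import *
sign_off()"
```

```text
the job is handed in; nothing more can be done
```

The thick dark blade is under the foot, released and lying flat, and the job is handed in at about 18 s of the 42 s allowed. I gripped it by its handle, slid it along the bed and pushed it straight into the gap.

**Last checks:**
- **Depth:** measured from the tail, the nose is about 36 mm past the front edge of the sole. The point detector put it at about 43 mm; both are within the 20–60 mm limit.
- **Alignment:** the handle is about 1–2 mm off the gap's middle line, and the blade is within about 1–2° of it.
- **Thin blade:** it is at the same pixels in both fixed cameras as at the start.
- **Contact:** the gripper is open, well clear, and reads no contact force.

**Less certain:**
- **Foot lift:** I couldn't measure it directly. I infer it from the blade sitting under the sole and from the drag while pushing.
- **Force during the push:** the drag was about 14 N, more than the few newtons expected. The first push stopped on its 20 N guard with the nose about 23 mm in, and I finished it more slowly.

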